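# Wedge the top plate of a die set off its base

## Robot

A 7-joint arm with a two-finger parallel gripper is mounted at the origin on the work surface. World frame = base frame: x ahead of the robot, y to its left, z up, the work surface at z = 0. Lengths are in mm, angles in degrees, forces in N, time in s.
With the tool pointing down it reaches from about 350 to 900 mm from the base axis. Payload 7.2 kg.
Tool frame: the origin (TCP) lies midway between the tips of the shut fingers; the grasp point (between the pads) lies 19 mm behind it (manip.grip_point_offset is the distance from the TCP to the grasp point, in mm); z points along the fingers, y is the line along which they close (so a half turn about z gives the same grasp; the last joint's range is limited). The gripper opens to 85 mm and grips with 20 to 120 N. Pads are 22 mm wide; open, the fingers measure 114 mm over their backs; the gripper's body (76 mm by 85 mm) begins 54 mm behind the grasp point. The pads swing forward as they close: fully open they stand 13 mm farther back than shut.
Start: joints at [-78.449, 23.554, -0.728, 91.456, 0.321, 64.991, -4.71], TCP at [166.596, 602.391, 231.297] pointing down, gripper open.
Joint ranges: [-169.25, 169.25], [-16.82, 113.86], [-84.01, 82.57], [7.8, 145.47], [-59.2, 239.2], [7.22, 106.19], [-163.78, 163.78]. Speed limits (degrees/s): [136.94, 136.94, 172.46, 172.46, 180, 180, 180].

## Interface

Orientations are given as a 3x3 rotation matrix whose columns are the frame's x, y, z axes.
In Python, from workcell import manip, vision gives the robot as it stands.
- The arm moves only by the shell command python3 -m jog 'ROWS' [OPENING]. ROWS is JSON, one flat list of numbers, 4 for each row, row after row: the shift along the tool's x, y, z in mm, then the turn about the tool's z in degrees. A call has 1 to 20 rows; each row shifts and turns the commanded pose from where the row before left it, along the tool's axes as they then stand; what a row does not reach is not made up. A row lasts 1/12 s, in which the tool goes at most 41.7 mm and 7.16 degrees, less where a joint would pass 70% of its speed; a pose out of reach is approached as far as the arm can. A call with a gripper value outside its range is refused whole. OPENING is the opening, from 0 (shut) to 1 (fully open), set as the call begins (- or left out, the last holds). The fingers move at their own pace and stop on an object; the grip force is fixed at half the most. Time passes only in rows, so rows that do not move let the fingers close. It gives the time, the measured TCP pose, the force, the opening and the grip force at its end, in the units of the state.
- manip.get_state(): the state, without advancing time (a new reading comes with each control period).
- vision.camera(name): name is "scene" or "side" or "wrist"; returns (picture, depth): 384x512x3 uint8, red, green, blue; 384x512 float32, mm along the optical axis (not along the pixel's ray), 0 where there is no reading.
- vision.get_calibration(name): a dict with "fx", "fy", "cx", "cy" (pixels), "cam_to_world" (4x4, takes a point from camera to world coordinates); the wrist camera has in their place "tool_from_camera" (4x4, takes a point from camera to tool coordinates, whose origin is the TCP and whose axes are the flange's). Camera axes: x right, y down, z forward; pixel columns grow to the right and rows downward; lengths in mm; the calibration is good to about 2 mm. A picture is of the moment at which its call begins: read the wrist's pose just before it. get_calibration takes no time and is no camera call.
- manip.sign_off(): hands the job in; it is judged then, once.
The state is a dict: "time": time; "q": joint angles; "joint_vel": joint speeds; "tau": joint torques, N m; "position": TCP position; "orientation": TCP orientation; "wrist_force": force on the tool from outside, world axes, zero at the start; "torque": the same for the moment, N m; "opening": opening from 0.0 (shut) to 1.0 (fully open); "grasp_force": force on a finger pad.
Only numpy, scipy, OpenCV 4.12 (cv2) and the standard library are available. Lean on these libraries where they do the work, as an engineer would, in place of code of your own. Each camera call takes 0.05 s, during which the arm holds its last target. There are 200 camera calls.

## Task

Slide the clear, yellow-framed guard door of the die set fully open by its red tab and leave it open. Then pick up the wooden-handled steel wedge and push it, thin end first and flat on the base, through the doorway under the steel-edged front lip of the aluminium top plate until the plate has just lifted about 3 mm off the base (well under 8 mm at all times). Finish while still gripping the wedge's handle and holding it there, with only the wedge carrying the plate and the other things on the bench left where they are.

Things in the scene. Friction and masses are not known exactly. Their poses are not given: they have to be found in the camera images.
- die_set: fixed die set, front (-x) to the robot, yaw varies. Dark steel base 200 x 290 x 15 mm thick on the bench (x -100 to 100, y -100 to 190). Origin: underside, in line with the middle of doorway and top plate. Clear blue-edged guard panes, 80 above the bench, open above: in front at x -73, y -100 to -60 and 60 to 190; at the sides y -98 and 188
- doorway (a point): middle of the doorway on the base's top surface, in the plane of the sliding door (die_set x -85, y 0, z 15 mm); fixed, axes as die_set. The doorway lies between the fixed front panes, whose blue edge posts leave it 120 mm wide; no sill, no header
- guard_door (a joint): how far the door is slid open, m: 0 shut, 0.12 fully open (stop). Slides to +y of die_set, in front of the fixed pane, about 1.5 N friction, stays where left. Clear pane in a yellow frame 130 wide, 8 thick, top edge 86 mm above the bench
- door_tab (a point): centre of the red tab on the middle of the door's top edge, 105 mm above the bench; moves with the door. Tab 14 (die_set x) x 30 (die_set y) x 40 mm high, free above the frame from about 85 to 125; pinch or push it from above
- lift (a joint): height of the aluminium top plate off the base, m: 0 resting, grows upward. Guided vertically by two posts, moving weight about 0.4 to 0.85 kg; falls back when nothing carries it
- die_plate: aluminium top plate 116 (x) x 130 (y) mm, slab 10 to 28 above the base's top, steel front lip, steel boss on top. Rests on a foot at die_set x 48 to 92; before the foot it is undercut, a slot 10 high and about 70 deep open to the front. Origin: underside plane (base's top when resting), in line with die_set's origin; rises with the plate
- lip (a point): lowest point of the lip's rounded nose bar (radius 4, 122 long along y), in its middle: die_set x -26, y 0, 10 above the base's top when the plate rests; moves with the plate
- wedge: steel wedge with wooden handle, 180 mm long, 0.25 kg, flat on the bench left or right of the die set. Origin: underside, below the handle's middle; x to the thin end, z up. Handle x -35 to 35, 24 wide, 36 high; grip across its width. Then a 30 wide ramp, underside level with the handle's, top falling evenly from 26 thick at x 35 to 4 at x 145
- wedge_tip (a point): middle of the lower edge of the wedge's thin end (wedge x 145, z 0 mm). Flat on the base, the ramp meets the resting lip when the tip is about 30 mm past it; each 5 mm more lifts the plate about 1 mm, less some 0.5 mm of give
- file: flat file with a square blue handle; handle 85 x 24 x 24, blade to +x, 200 long; origin under the handle's middle; lies on the bench, not the wedge (mm); bystander, leave alone
- brass_vase: brass vase, 76 across, 130 tall, origin at centre of underside (mm); bystander, leave alone
- copper_bowl: copper bowl, 110 across, 45 tall, origin at centre of underside (mm); bystander, leave alone
- polish_jar: amber jar, 60 across, 75 tall, origin at centre of underside (mm); bystander, leave alone
- hammer: hammer lying on the bench, about 250 long (mm); bystander, leave alone
- brush: hand brush lying on the bench, about 200 long (mm); bystander, leave alone
- tin_mug: steel mug, 72 across, 80 tall, origin at centre of underside (mm); bystander, leave alone

How it is judged:
By the outcome, as a careful person would: the job done as asked, in the order asked, and still so for the second after the job is handed in, while the arm keeps its last pose, push and grip.
It also fails if it takes over 64 s, if anything falls off the work surface, if the arm or the gripper's body presses on something with over 40 N, if the wrist force passes 120 N, or if a joint passes its speed limit or range.

## Working session

There is one attempt and no reset: what is moved stays moved. The work goes in short steps, Python scripts to look and compute and a shell command to move; the robot and the scene stay as the last step left them, time stands still between calls to the robot, and variables do not carry over. Pictures are saved under pics/ and viewed, at most 10 in all, crops included, and the job is handed in when it is done.

```bash
mkdir -p pics; cat > h.py <<'E'
import numpy as np, cv2
from workcell import manip, vision
def snap(n,save):
    s=manip.get_state(); p,d=vision.camera(n); c=vision.get_calibration(n)
    if n=='wrist':
        T=np.eye(4);T[:3,:3]=s['orientation'];T[:3,3]=s['position'];M=T@np.array(c['tool_from_camera'])
    else: M=np.array(c['cam_to_world'])
    np.savez(save,p=p,d=d,M=M,k=[c['fx'],c['fy'],c['cx'],c['cy']])
    cv2.imwrite(f'pics/{save}.png',p[:,:,::-1]); return p,d,M
def P(save,u,v,z=None):
    f=np.load(save+'.npz'); fx,fy,cx,cy=f['k']; M=f['M']
    r=np.array([(u-cx)/fx,(v-cy)/fy,1])
    if z is None: D=f['d'][int(v),int(u)]
    else: D=(z-M[2,3])/(M[:3,:3]@r)[2]
    return (M[:3,:3]@(r*D)+M[:3,3]).round(1)
E
python3 - <<'E'
from h import *
a=snap('scene','s0')[0]; b=snap('side','d0')[0]
s=manip.get_state(); print(s['time'],np.round(s['orientation'],3),s['position'])
for n in('scene','side'):print(np.round(vision.get_calibration(n)['cam_to_world'],2))
for n,i in(('sc',a),('sd',b)): cv2.imwrite(f'pics/{n}.png',cv2.resize(i,(800,600),interpolation=cv2.INTER_CUBIC)[:,:,::-1])
E
```

```text
0.1 [[-0.964  0.267 -0.   ]
 [ 0.267  0.964 -0.001]
 [-0.    -0.001 -1.   ]] [166.52487362 601.94868207 230.55966854]
[[-9.00000e-02  6.20000e-01 -7.80000e-01  1.64301e+03]
 [ 1.00000e+00  7.00000e-02 -6.00000e-02  6.92100e+01]
 [ 2.00000e-02 -7.80000e-01 -6.30000e-01  9.78600e+02]
 [ 0.00000e+00  0.00000e+00  0.00000e+00  1.00000e+00]]
[[ 9.80000e-01 -1.70000e-01  1.40000e-01  3.30490e+02]
 [-2.20000e-01 -7.10000e-01  6.70000e-01 -9.09600e+02]
 [-1.00000e-02 -6.90000e-01 -7.30000e-01  1.08163e+03]
 [ 0.00000e+00  0.00000e+00  0.00000e+00  1.00000e+00]]
```

View pics/sc.png

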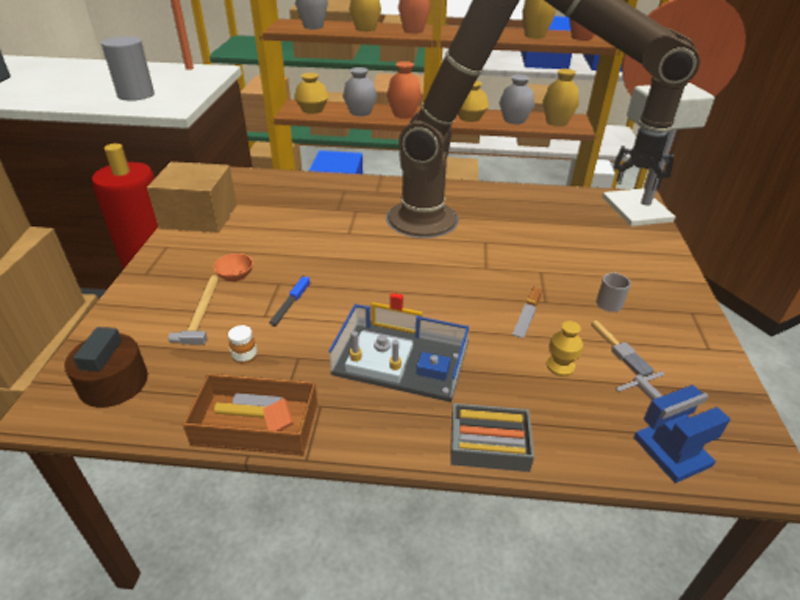

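View pics/sd.png

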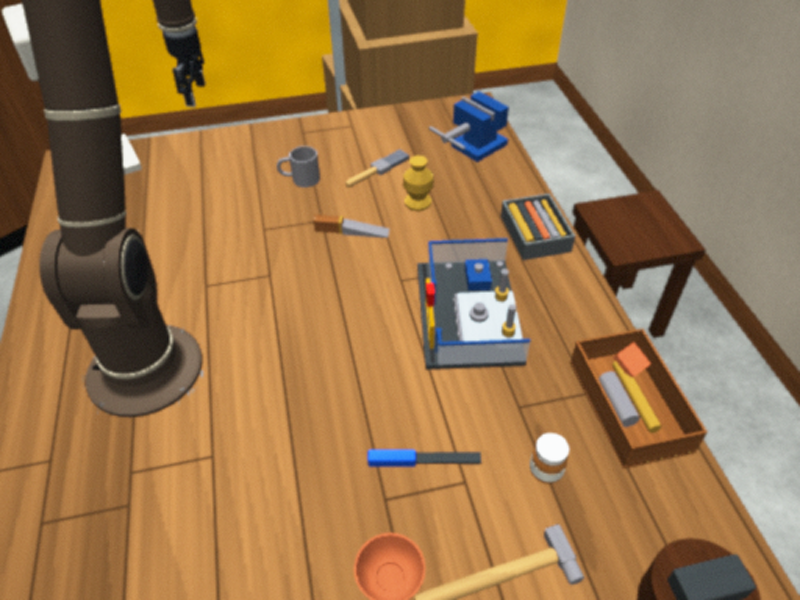

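The scene view shows the red tab at (397,301), with the wedge on the +y side: handle (533,294), tip (520,334). In the side view the tab is at (430,292), the wedge runs from (315,222) to (388,233), and the base corners are at (427,365), (525,362) and (420,263).

```bash
python3 - <<'E'
from h import *
k=.64
def q(s,u,v,z=None): print(s,(u,v),z,P(s,u*k,v*k,z))
q('d0',430,292);q('d0',430,282,125);q('s0',397,301);q('s0',397,294,125)
for u,v in((427,365),(525,362),(420,263)):q('d0',u,v,15)
for u,v in((331,375),(456,396)):q('s0',u,v,15)
q('d0',316,223,30);q('d0',388,234,4);q('s0',533,290,36);q('s0',519,334,4);q('s0',533,296);q('s0',523,322)
# red-tab points by colour
for s in('s0','d0'):
    f=np.load(s+'.npz');p=f['p'].astype(int);m=(p[...,0]>150)&(p[...,1]<50)&(p[...,2]<50)
    v,u=np.nonzero(m);A=np.array([P(s,a,b) for a,b in zip(u,v)]);A=A[(A[:,2]>80)&(A[:,2]<130)];print(len(A),A.min(0),A.max(0),A.mean(0))
E
```

```text
d0 (430, 292) None [578.1 -42.9 127.3]
d0 (430, 282) 125 [585.6 -14.5 125. ]
s0 (397, 301) None [582.7 -27.4 110. ]
s0 (397, 294) 125 [574.2 -28.4 125. ]
d0 (427, 365) 15 [ 551.5 -131.1   15. ]
d0 (525, 362) 15 [ 741.6 -168.4   15. ]
d0 (420, 263) 15 [608.  151.8  15. ]
s0 (331, 375) 15 [ 754.9 -163.5   15. ]
s0 (456, 396) 15 [788.  127.4  15. ]
d0 (316, 223) 30 [396.6 327.1  30. ]
d0 (388, 234) 4 [560.6 277.2   4. ]
s0 (533, 290) 36 [403.5 328.9  36. ]
s0 (519, 334) 4 [551.7 285.5   4. ]
s0 (533, 296) None [430.2 326.6  36. ]
s0 (523, 322) None [518.6 296.1  17.2]
10 [578.6 -42.7 120.4] [589.  -19.8 127.9] [584.71 -31.46 124.58]
25 [571.3 -46.  121.2] [584.6 -22.8 129.6] [578.716 -36.336 126.1  ]
```

```bash
python3 - <<'E'
from h import *
c=vision.get_calibration('wrist');print(c['fx'],np.round(c['tool_from_camera'],2))
R=manip.get_state()['orientation'];p=manip.get_state()['position']
print(R.T@(np.array([480,300,330])-p), R.T@(np.array([600,0,330])-np.array([480,300,330])))
E
```

```text
306.4658746368407 [[  -0.     -0.96   -0.27   68.77]
 [   1.      0.     -0.      0.19]
 [   0.     -0.27    0.96 -143.5 ]
 [   0.      0.      0.      1.  ]]
[-382.63345982 -207.59533741  -99.11534846] [-195.63143559 -257.15403618    0.37826802]
```

```bash
python3 -m jog '[-23,-14.5,0,0,-23,-14.5,0,0,-23,-14.5,0,0,-23,-14.5,0,0,-23,-14.5,0,0,-23,-14.5,0,0,-23,-14.5,0,0,-23,-14.5,0,0,-23,-14.5,0,0,-23,-14.5,0,0,-23,-14.5,0,0,-23,-14.5,0,0,-23,-14.5,0,0,-23,-14.5,0,0,-23,-14.5,0,0,0,0,0,0,0,0,0,0]'
python3 - <<'E'
from h import *
snap('wrist','w1')
E
python3 -m jog '[-13,-26,-7,0,-13,-26,-7,0,-13,-26,-7,0,-13,-26,-7,0,-13,-26,-7,0,-13,-26,-7,0,-13,-26,-7,0,-13,-26,-7,0,-13,-26,-7,0,-13,-26,-7,0,-13,-26,-7,0,0,0,0,0,0,0,0,0]'
python3 - <<'E'
from h import *
snap('wrist','w2')
for n in('w1','w2'): cv2.imwrite(f'pics/{n}b.png',cv2.resize(cv2.imread(f'pics/{n}.png'),(800,600),interpolation=cv2.INTER_CUBIC))
E
```

```text
time: 1.52
position: [442.0, 299.3, 231.0]
orientation: [[-0.963, 0.27, -0.0], [0.27, 0.963, -0.001], [0.0, -0.001, -1.0]]
wrist_force: [-1.0, 1.4, 0.1]
opening: 1.0
grasp_force: 0.0
time: 2.65
position: [502.9, -13.1, 308.6]
orientation: [[-0.964, 0.268, 0.001], [0.268, 0.964, 0.0], [-0.001, 0.0, -1.0]]
wrist_force: [-0.2, 0.2, 0.2]
opening: 1.001
grasp_force: 0.0
```

View pics/w1b.png

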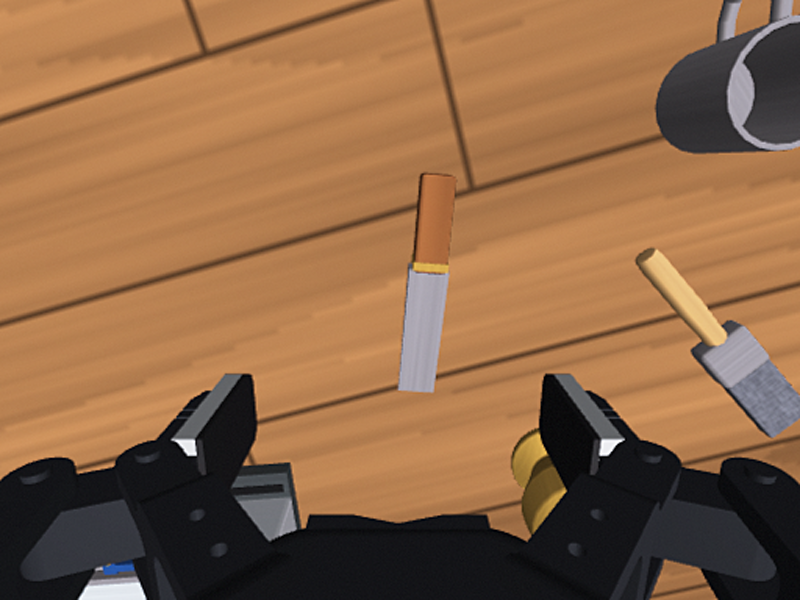

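View pics/w2b.png

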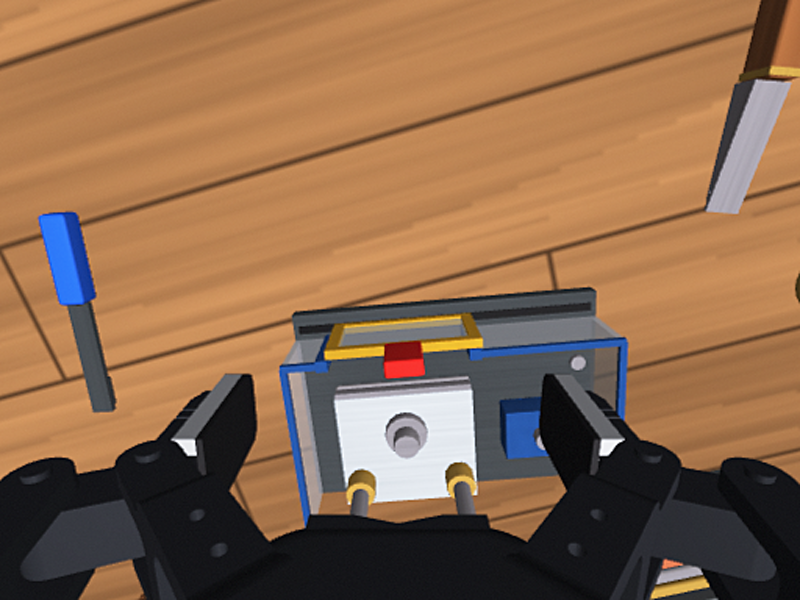

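The first wrist view has the wedge handle's top at (421,174)–(456,177), its front end at about (431,264), and the tip edge at (399,390)–(435,391). The second has the base's front edge at (294,313)–(596,290) and the tab's rear top edge at (384,375)–(424,373).

```bash
python3 - <<'E'
from h import *
k=.64
def q(s,u,v,z=None): r=P(s,u*k,v*k,z);print(s,(u,v),z,r);return r[:2]
a=q('w1',439,175,36);b=q('w1',431,266,36);t=(q('w1',399,390,4)+q('w1',435,391,4))/2
q('w1',436,220);q('w1',417,388)
d=t-(a+b)/2;print('wedge',(a+b)/2,t,np.hypot(*d),np.degrees(np.arctan2(d[1],d[0])))
A=q('w2',294,313,15);B=q('w2',596,290,15);d=B-A;L=np.hypot(*d);yaw=np.arctan2(-d[0],d[1]);print(L,np.degrees(yaw))
R=np.array([[np.cos(yaw),-np.sin(yaw)],[np.sin(yaw),np.cos(yaw)]])
O=(A+B)/2-R@[-100,45];print('die O',O,'tab',O+R@[-85,0])
C=q('w2',384,375,125);D=q('w2',424,373,125);print('tab c',(C+D)/2-R@[7,0], np.hypot(*(C-D)));q('w2',404,365)
# lip/plate front edge z 43 top
print('plate fl',[R.T@(q('w2',u,v,43)-O) for u,v in((335,394),(471,383))])
f=np.load('w2.npz');p=f['p'].astype(int);m=(p[...,0]>120)&(p[...,1]<60)&(p[...,2]<60)
v,u=np.nonzero(m);X=np.array([P('w2',a,b) for a,b in zip(u,v)]);T=X[(X[:,2]>121)&(X[:,2]<129)];print(len(T),T.mean(0),T.min(0),T.max(0))
E
```

```text
w1 (439, 175) 36 [391.8 342.9  36. ]
w1 (431, 266) 36 [451.9 321.7  36. ]
w1 (399, 390) 4 [556.  268.7   4. ]
w1 (435, 391) 4 [565.1 298.    4. ]
w1 (436, 220) None [420.8 333.3  37.3]
w1 (417, 388) None [557.4 284.1   5.9]
wedge [421.85 332.3 ] [560.55 283.35] 147.08430405723098 -19.43895442804972
w2 (294, 313) 15 [ 544.5 -127.1   15. ]
w2 (596, 290) 15 [599.3 155.1  15. ]
287.4715290250497 -10.989410921966707
die O [661.48800229 -49.23756673] tab [578.04669566 -33.03422299]
w2 (384, 375) 125 [581.2 -44.9 125. ]
w2 (424, 373) 125 [587.6 -15.8 125. ]
tab c [577.52836298 -29.01560699] 29.795469454264346
w2 (404, 365) None [576.9 -28.3 126. ]
w2 (335, 394) 43 [ 623.8 -107.3   43. ]
w2 (471, 383) 43 [647.   18.6  43. ]
plate fl [array([-25.92859518, -64.18208181]), array([-27.15403828,  63.83177794])]
299 [578.76688963 -29.14147157 125.58160535] [570.4 -44.7 121.3] [588.6 -14.5 127.8]
```

```bash
python3 -m jog '[0,0,0,-4.5,-26,-1,10,0,-26,-1,10,0,-25,-1,10,0,0,0,20,0,0,0,20,0,0,0,20,0,0,0,20,0,0,0,20,0,0,0,20,0,0,0,20,0,0,0,20,0,0,0,10,0,0,0,10,0,0,0,3,0,0,0,0,0,0,0,0,0]'
```

```text
time: 4.12
position: [578.3, -30.3, 95.9]
orientation: [[-0.982, 0.19, 0.001], [0.19, 0.982, 0.0], [-0.001, 0.0, -1.0]]
wrist_force: [0.8, 1.1, -0.5]
opening: 0.999
grasp_force: 0.0
```

```bash
python3 -m jog '[0,0,0,0,0,0,0,0,0,0,0,0,0,0,0,0,0,0,0,0,0,0,0,0,0,0,0,0,0,0,0,0]' 0.42 && python3 -m jog '[0,10,0,0,0,10,0,0,0,10,0,0,0,10,0,0,0,10,0,0,0,10,0,0,0,10,0,0,0,10,0,0,0,10,0,0,0,10,0,0,0,8,0,0,0,5,0,0,0,4,0,0,0,0,0,0]'
```

```text
time: 4.78
position: [577.7, -30.6, 95.3]
orientation: [[-0.982, 0.19, -0.0], [0.19, 0.982, 0.0], [0.0, 0.0, -1.0]]
wrist_force: [0.3, 0.6, 0.8]
opening: 0.423
grasp_force: 0.0
time: 5.95
position: [600.2, 85.5, 95.2]
orientation: [[-0.982, 0.189, 0.0], [0.189, 0.982, 0.001], [-0.0, 0.001, -1.0]]
wrist_force: [0.8, 0.1, -0.1]
opening: 0.418
grasp_force: 0.0
```

```bash
python3 -m jog '[0,2,0,0,0,2,0,0,0,1,0,0,0,0,0,0]'; python3 -m jog '[0,1,0,0,0,1,0,0,0,0,0,0]'
```

```text
time: 6.28
position: [600.8, 86.1, 95.3]
orientation: [[-0.981, 0.193, -0.001], [0.193, 0.981, -0.003], [0.0, -0.003, -1.0]]
wrist_force: [-2.8, -7.5, 1.2]
opening: 0.417
grasp_force: 3.6
time: 6.53
position: [600.8, 86.2, 95.3]
orientation: [[-0.981, 0.194, -0.001], [0.194, 0.981, -0.005], [0.001, -0.005, -1.0]]
wrist_force: [-3.1, -11.3, 2.9]
opening: 0.424
grasp_force: 5.8
```

```bash
python3 -m jog '[0,-4,0,0,0,-4,0,0,0,0,0,0]'; python3 -m jog '[0,0,0,0,0,0,0,0,0,0,0,0,0,0,0,0,0,0,0,0,0,0,-15,0,0,0,-20,0,0,0,-20,0,0,0,-20,0,0,0,-20,0]' 1;  python3 -m jog '[22,21,-10,0,22,21,0,0,22,21,0,0,22,21,0,0,22,21,0,0,22,21,0,0,22,21,0,0,22,21,0,0,22,21,0,0,22,20,0,0,0,0,0,4.2,0,0,0,4.2,0,0,0,0,0,0,0,0]'
python3 - <<'E'
from h import *
snap('wrist','w3');snap('side','d3')
f=cv2.imread('pics/w3.png');g=cv2.imread('pics/d3.png')[150:250,240:370]
cv2.imwrite('pics/c3.png',np.hstack([cv2.resize(f,(400,300)),cv2.resize(g,(390,300),interpolation=cv2.INTER_CUBIC)]))
E
```

```text
time: 6.78
position: [600.0, 82.5, 95.5]
orientation: [[-0.982, 0.191, 0.001], [0.191, 0.982, 0.0], [-0.001, 0.0, -1.0]]
wrist_force: [0.4, -0.2, 0.0]
opening: 0.419
grasp_force: 0.0
time: 7.62
position: [599.7, 83.4, 191.2]
orientation: [[-0.982, 0.19, -0.0], [0.19, 0.982, -0.0], [0.0, -0.0, -1.0]]
wrist_force: [1.3, -0.2, 0.8]
opening: 1.001
grasp_force: 0.0
time: 8.78
position: [423.5, 330.4, 200.3]
orientation: [[-0.944, 0.329, 0.0], [0.329, 0.944, -0.0], [-0.0, 0.0, -1.0]]
wrist_force: [-0.3, 0.0, 0.1]
opening: 0.999
grasp_force: 0.0
```

View pics/c3.png

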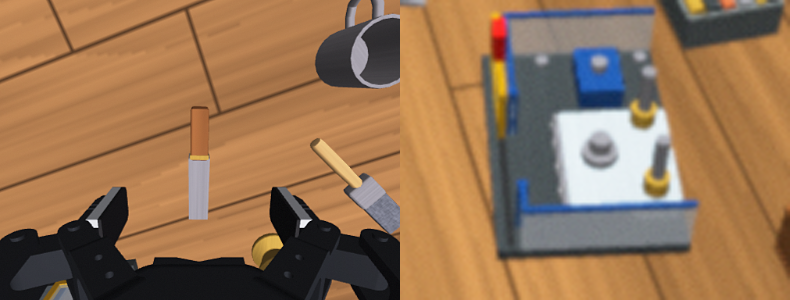

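Crop view: the door is open, with the yellow frame and tab against the +y fixed pane. In the wrist half the wedge is aligned with the fingers: handle at (200,130), tip at (198,218).

```bash
python3 -m jog '[2,1,15,0,0,0,20,0,0,0,20,0,0,0,20,0,0,0,20,0,0,0,20,0,0,0,20,0,0,0,20,0,0,0,15,0,0,0,10,0,0,0,8,0,0,0,5,0,0,0,4,0,0,0,0,0,0,0,0,0]' ; python3 -m jog '[0,0,0,0,0,0,0,0,0,0,0,0,0,0,0,0,0,0,0,0,0,0,0,0,0,0,0,0,0,0,0,0,0,0,0,0,0,0,0,0]' 0
```

```text
time: 10.13
position: [422.3, 332.1, 3.7]
orientation: [[-0.943, 0.331, 0.0], [0.331, 0.943, 0.0], [-0.0, 0.001, -1.0]]
wrist_force: [-0.9, 0.2, 0.0]
opening: 0.996
grasp_force: 0.0
time: 10.97
position: [422.2, 332.1, 3.7]
orientation: [[-0.943, 0.332, 0.0], [0.332, 0.943, 0.0], [-0.0, 0.0, -1.0]]
wrist_force: [-1.0, 0.4, 5.7]
opening: 0.268
grasp_force: 60.0
```

```bash
python3 -m jog '[0,0,-10,0,0,0,-20,0,0,0,-20,0,0,0,0,-4.2,0,0,0,-4.2,0,0,0,0]'; python3 -m jog '[-3.5,-22,0,0,-3.5,-22,0,0,-3.5,-22,0,0,-3.5,-22,0,0,-3.5,-22,0,0,-3.5,-22,0,0,-3.5,-22,0,0,-3.5,-22,0,0,-3.5,-22,0,0,-3.5,-22,0,0,-3.5,-22,0,0,-3.5,-22,0,0,-3.5,-22,0,0,-3.5,-22,0,0,-3.5,-20,0,0,0,0,0,0,0,0,0,0]'
python3 - <<'E'
from h import *
snap('wrist','w4');cv2.imwrite('pics/w4b.png',cv2.resize(cv2.imread('pics/w4.png'),(800,600),interpolation=cv2.INTER_CUBIC))
snap('side','d4')
E
```

```text
time: 11.47
position: [422.0, 332.0, 54.0]
orientation: [[-0.982, 0.187, 0.0], [0.187, 0.982, 0.0], [-0.0, 0.0, -1.0]]
wrist_force: [-0.5, 0.7, -3.3]
opening: 0.271
grasp_force: 59.2
time: 12.88
position: [410.9, -1.1, 53.3]
orientation: [[-0.981, 0.195, -0.0], [0.195, 0.981, -0.0], [0.0, -0.0, -1.0]]
wrist_force: [-0.3, 0.2, -2.0]
opening: 0.271
grasp_force: 59.4
```

View pics/w4b.png

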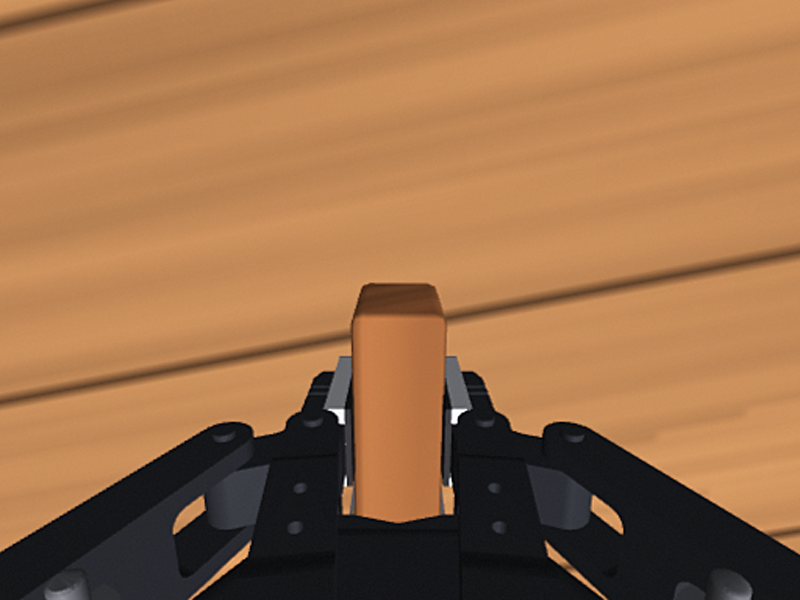

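The wedge is held square, with its handle's rear end at about (398,318) at the top and (398,284) below. I'll look at the side view for the tip.

```bash
python3 - <<'E'
from h import *
R=np.array(manip.get_state()['orientation']);p=manip.get_state()['position']
r=P('w4',398*.64,318*.64,85);print(r,(r-p)@R[:,0]);r=P('w4',398*.64,284*.64,51);print(r,(r-p)@R[:,0])
g=cv2.imread('pics/d4.png')[130:250,200:360];cv2.imwrite('pics/d4c.png',cv2.resize(g,(800,600),interpolation=cv2.INTER_CUBIC))
E
```

```text
[379.8   5.4  85. ] 31.72610381526442
[379.7   5.5  51. ] 31.833836446347608
```

View pics/d4c.png

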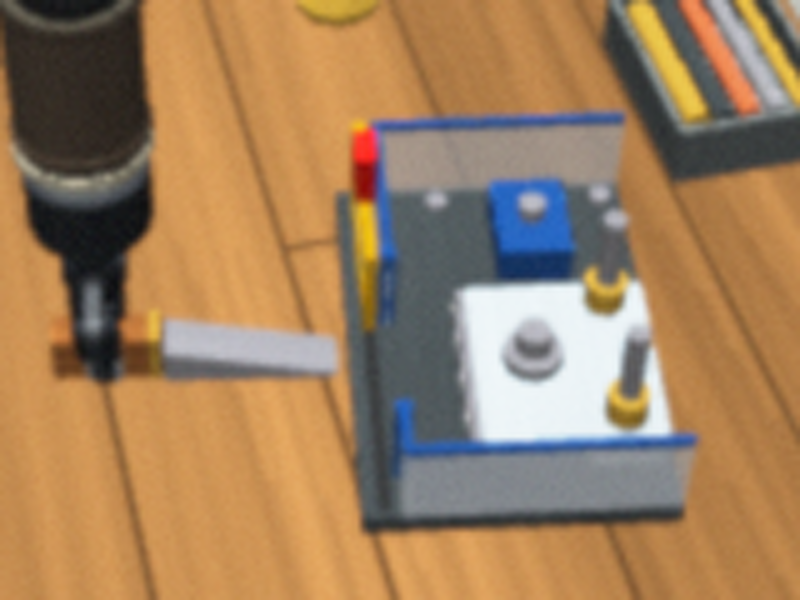

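```bash
python3 -m jog '[0,0,10,0,0,0,10,0,0,0,9,0,0,0,0,0,-10,0.5,0,0,-10,0.5,0,0,-10,0.3,0,0,-10,0,0,0,0,0,0,0]'; python3 -m jog '[0,0,1.5,0,0,0,1.5,0,0,0,1,0,0,0,0,0,0,0,0,0]';python3 -m jog '[0,0,1,0,0,0,0,0,0,0,0,0]'
```

```text
time: 13.73
position: [454.3, -6.8, 24.9]
orientation: [[-0.982, 0.191, 0.004], [0.191, 0.982, -0.0], [-0.004, 0.001, -1.0]]
wrist_force: [0.7, -0.1, -1.8]
opening: 0.276
grasp_force: 59.3
time: 14.15
position: [450.2, -6.3, 20.2]
orientation: [[-0.982, 0.19, -0.001], [0.19, 0.982, 0.0], [0.001, -0.0, -1.0]]
wrist_force: [0.4, -0.6, -3.0]
opening: 0.273
grasp_force: 59.3
time: 14.4
position: [450.6, -6.4, 19.3]
orientation: [[-0.982, 0.19, -0.0], [0.19, 0.982, 0.0], [0.0, -0.0, -1.0]]
wrist_force: [-0.1, -0.2, -2.5]
opening: 0.273
grasp_force: 59.3
```

```bash
python3 -m jog '[0,0,0.5,0,0,0,0,0,0,0,0,0]';python3 -m jog '[0,0,0.5,0,0,0,0,0,0,0,0,0]';python3 -m jog '[0,0,0.5,0,0,0,0,0,0,0,0,0]'
```

```text
time: 14.65
position: [450.7, -6.4, 18.8]
orientation: [[-0.982, 0.19, 0.0], [0.19, 0.982, 0.0], [-0.0, 0.0, -1.0]]
wrist_force: [0.2, 0.2, -1.6]
opening: 0.27
grasp_force: 59.3
time: 14.9
position: [450.7, -6.4, 18.3]
orientation: [[-0.982, 0.19, 0.0], [0.19, 0.982, 0.0], [-0.0, 0.0, -1.0]]
wrist_force: [-1.0, 0.8, -0.8]
opening: 0.271
grasp_force: 59.6
time: 15.15
position: [450.7, -6.3, 17.9]
orientation: [[-0.982, 0.19, 0.0], [0.19, 0.982, 0.0], [-0.0, 0.0, -1.0]]
wrist_force: [-2.3, -0.5, 2.6]
opening: 0.27
grasp_force: 60.0
```

```bash
python3 -m jog '[-6,0,0,0,-6,0,0,0,-6,0,0,0,-6,0,0,0,-6,0,0,0,-6,0,0,0,-6,0,0,0,-6,0,0,0,-6,0,0,0,-6,0,0,0,0,0,0,0,0,0,0,0]';for i in 1 2; do python3 -m jog '[-3,0,0,0,0,0,0,0,0,0,0,0]'; done
```

```text
time: 16.15
position: [509.0, -17.6, 18.0]
orientation: [[-0.982, 0.19, -0.001], [0.19, 0.982, 0.001], [0.002, 0.0, -1.0]]
wrist_force: [-5.5, 0.5, 7.2]
opening: 0.268
grasp_force: 61.0
time: 16.4
position: [510.7, -17.9, 18.0]
orientation: [[-0.982, 0.19, -0.004], [0.19, 0.982, 0.001], [0.004, 0.0, -1.0]]
wrist_force: [-9.2, 2.1, 12.3]
opening: 0.272
grasp_force: 61.6
time: 16.65
position: [513.2, -18.4, 18.0]
orientation: [[-0.982, 0.19, -0.004], [0.19, 0.982, 0.001], [0.005, 0.0, -1.0]]
wrist_force: [-11.5, 2.7, 14.4]
opening: 0.272
grasp_force: 61.9
```

```bash
python3 - <<'E'
from h import *
p,d,M=snap('side','d5'); f=np.load('d4.npz'); g=np.load('w2.npz')
# plate height: median z of bright plate pixels before/after
for s in('d0','d3','d4','d5'):
    h=np.load(s+'.npz')['p'].astype(int);m=(h.min(2)>200);v,u=np.nonzero(m);k=(u>295)&(u<335)&(v>185)&(v<218)
    A=np.array([P(s,a,b) for a,b in zip(u[k],v[k])]);print(s,len(A),np.median(A[:,2]),A[:,2].mean())
E
```

```text
d0 706 44.4 49.29164305949008
d3 710 44.6 44.9756338028169
d4 732 44.5 49.52978142076503
d5 754 44.5 49.76405835543766
```

```bash
cat > lift.py <<'E'
from h import *
def lift(s,ref,cam):
    f,r=np.load(s+'.npz'),np.load(ref+'.npz');p=r['p'].astype(int);fx,fy,cx,cy=f['k']
    V,U=np.mgrid[:384,:512]; ray=np.stack([(U-cx)/fx,(V-cy)/fy,U*0+1],-1)@f['M'][2,:3]
    z0=ray*r['d']+r['M'][2,3];z1=ray*f['d']+f['M'][2,3]
    W=ray*0
    m=(p.min(2)>185)&(abs(z0-43.5)<4); 
    box=np.zeros_like(m)
    if cam=='side': box[180:222,285:340]=1
    else: box[205:250,215:270]=1
    m&=box; m=cv2.erode(m.astype(np.uint8),np.ones((3,3)))>0
    D=(z1-z0)[m]; return m.sum(),np.median(D).round(2),D[abs(D)<8].mean().round(2)
if __name__=='__main__':
    import sys;n=sys.argv[1]
    snap('side','d'+n);snap('scene','s'+n);print(lift('d'+n,'d0','side'),lift('s'+n,'s0','scene'))
E
python3 - <<'E'
from lift import *
for s in('d3','d4','d5'):print(lift(s,'d0','side'))
E
python3 -m jog '[-3,0,0,0,0,0,0,0,0,0,0,0]';python3 lift.py 6
```

```text
(np.int64(212), np.float64(0.76), np.float64(0.67))
(np.int64(212), np.float64(0.39), np.float64(0.51))
(np.int64(212), np.float64(0.42), np.float64(0.46))
time: 16.95
position: [515.8, -18.9, 18.1]
orientation: [[-0.982, 0.19, -0.005], [0.19, 0.982, 0.001], [0.005, 0.0, -1.0]]
wrist_force: [-12.7, 1.5, 16.9]
opening: 0.27
grasp_force: 62.1
(np.int64(212), np.float64(0.36), np.float64(0.3)) (np.int64(101), np.float64(0.08), np.float64(0.45))
```

```bash
python3 -m jog '[0,0,-0.6,0,0,0,0,0,-2,0,0,0,0,0,0,0,0,0,0,0]';python3 -m jog '[-3,0,0,0,0,0,0,0,0,0,0,0]';python3 lift.py 7
```

```text
time: 17.47
position: [520.1, -19.8, 18.3]
orientation: [[-0.982, 0.19, -0.001], [0.19, 0.982, 0.0], [0.001, 0.0, -1.0]]
wrist_force: [-4.2, 0.7, 4.1]
opening: 0.275
grasp_force: 60.5
time: 17.72
position: [520.8, -19.9, 18.3]
orientation: [[-0.982, 0.19, -0.005], [0.19, 0.982, 0.001], [0.005, 0.0, -1.0]]
wrist_force: [-11.8, 3.5, 13.5]
opening: 0.274
grasp_force: 61.7
(np.int64(212), np.float64(0.14), np.float64(0.48)) (np.int64(101), np.float64(0.48), np.float64(0.2))
```

```bash
for i in 1 2; do python3 -m jog '[-3,0,0,0,0,0,0,0,0,0,0,0]'|egrep 'pos|force'; done;python3 lift.py 8
```

```text
position: [521.4, -20.1, 18.4]
wrist_force: [-21.4, 3.7, 23.0]
grasp_force: 63.0
position: [521.5, -20.1, 18.2]
wrist_force: [-29.9, 5.6, 33.3]
grasp_force: 64.6
(np.int64(212), np.float64(0.83), np.float64(0.52)) (np.int64(101), np.float64(0.22), np.float64(0.24))
```

```bash
for i in 1 2 3; do python3 -m jog '[0,0,-0.5,0,0,0,0,0,0,0,0,0]'|egrep 'pos|force'; done;python3 lift.py 9
```

```text
position: [522.4, -20.3, 18.4]
wrist_force: [-23.1, 4.3, 24.9]
grasp_force: 63.0
position: [522.7, -20.4, 18.5]
wrist_force: [-20.7, 4.1, 18.6]
grasp_force: 62.2
position: [522.8, -20.4, 18.5]
wrist_force: [-20.0, 4.2, 12.9]
grasp_force: 61.4
(np.int64(212), np.float64(0.34), np.float64(0.31)) (np.int64(101), np.float64(0.74), np.float64(0.56))
```

```bash
python3 -m jog '[0,0,-0.5,0,0,0,0,0,0,0,0,0]'|egrep 'pos|force';for i in 1 2; do python3 -m jog '[-2,0,-0.4,0,0,0,0,0,0,0,0,0]'|egrep 'pos|force'; done;python3 lift.py 10; python3 - <<'E'
import cv2,numpy as np
g=cv2.imread('pics/d10.png')[150:240,230:350];h=cv2.imread('pics/s10.png')[180:255,205:305]
cv2.imwrite('pics/c10.png',np.hstack([cv2.resize(g,(400,300),interpolation=cv2.INTER_CUBIC),cv2.resize(h,(400,300),interpolation=cv2.INTER_CUBIC)]))
E
```

```text
position: [522.9, -20.5, 18.6]
wrist_force: [-17.5, 2.7, 5.9]
grasp_force: 60.6
position: [525.1, -21.1, 18.6]
wrist_force: [-14.2, 3.8, 0.6]
grasp_force: 59.8
position: [527.3, -21.6, 18.8]
wrist_force: [-12.4, 3.1, -3.4]
grasp_force: 59.4
(np.int64(212), np.float64(1.15), np.float64(1.28)) (np.int64(101), np.float64(1.32), np.float64(1.31))
```

View pics/c10.png

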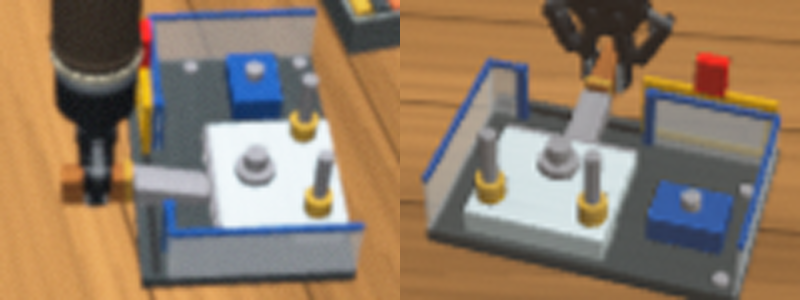

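The view shows the wedge through the doorway and under the lip, with the door open. Plate lift is about 1 mm so far.

```bash
for i in 1 2 3; do python3 -m jog '[-2,0,0,0,0,0,0,0,0,0,0,0]'|egrep 'pos|force|orient'; done;python3 lift.py 11;python3 lift.py 12
```

```text
position: [529.2, -22.0, 18.8]
orientation: [[-0.982, 0.19, -0.012], [0.19, 0.982, 0.001], [0.012, -0.001, -1.0]]
wrist_force: [-12.5, 2.6, -2.6]
grasp_force: 59.5
position: [531.1, -22.4, 18.8]
orientation: [[-0.982, 0.19, -0.012], [0.19, 0.982, 0.001], [0.012, -0.002, -1.0]]
wrist_force: [-12.9, 3.2, -3.1]
grasp_force: 59.6
position: [533.1, -22.8, 18.8]
orientation: [[-0.982, 0.19, -0.012], [0.19, 0.982, 0.001], [0.012, -0.001, -1.0]]
wrist_force: [-13.0, 2.3, -2.3]
grasp_force: 59.6
(np.int64(212), np.float64(2.56), np.float64(2.51)) (np.int64(101), np.float64(2.55), np.float64(2.44))
(np.int64(212), np.float64(2.51), np.float64(2.45)) (np.int64(101), np.float64(2.26), np.float64(2.21))
```

```bash
for i in 1 2; do python3 -m jog '[-2,0,0.4,0,0,0,0,0,0,0,0,0]'|egrep 'pos|force|orient'; done;python3 lift.py 13;python3 -m jog '[-1,0,0.4,0,0,0,0,0,0,0,0,0]'|egrep 'pos|force|orient';python3 lift.py 14
```

```text
position: [533.8, -22.9, 18.6]
orientation: [[-0.982, 0.19, -0.014], [0.19, 0.982, 0.001], [0.014, -0.001, -1.0]]
wrist_force: [-18.3, 3.0, 4.5]
grasp_force: 60.4
position: [534.4, -23.0, 18.6]
orientation: [[-0.982, 0.19, -0.017], [0.19, 0.982, 0.002], [0.017, -0.001, -1.0]]
wrist_force: [-25.2, 4.6, 15.2]
grasp_force: 61.8
(np.int64(212), np.float64(2.79), np.float64(2.7)) (np.int64(101), np.float64(2.63), np.float64(2.63))
position: [534.3, -23.0, 18.5]
orientation: [[-0.982, 0.19, -0.019], [0.19, 0.982, 0.003], [0.019, -0.001, -1.0]]
wrist_force: [-29.7, 4.6, 24.1]
grasp_force: 63.0
(np.int64(212), np.float64(2.81), np.float64(2.53)) (np.int64(101), np.float64(2.65), np.float64(2.44))
```

```bash
for i in 1 2; do python3 -m jog '[0,0,-0.4,0,0,0,0,0,0,0,0,0]'|egrep 'pos|force|orient'; done;python3 lift.py 15;python3 -m jog '[0,0,-0.4,0,0,0,0,0,0,0,0,0]'|egrep 'pos|force|orient';python3 lift.py 16
```

```text
position: [536.3, -23.4, 18.6]
orientation: [[-0.982, 0.19, -0.015], [0.19, 0.982, 0.002], [0.015, -0.001, -1.0]]
wrist_force: [-21.4, 3.8, 11.8]
grasp_force: 61.2
position: [537.6, -23.6, 18.6]
orientation: [[-0.982, 0.19, -0.013], [0.19, 0.982, 0.001], [0.013, -0.001, -1.0]]
wrist_force: [-15.8, 2.5, 2.4]
grasp_force: 60.1
(np.int64(212), np.float64(3.62), np.float64(3.27)) (np.int64(101), np.float64(3.57), np.float64(3.17))
position: [538.0, -23.7, 18.7]
orientation: [[-0.982, 0.19, -0.012], [0.19, 0.982, 0.001], [0.012, -0.001, -1.0]]
wrist_force: [-13.1, 2.6, -3.5]
grasp_force: 59.3
(np.int64(212), np.float64(3.68), np.float64(3.36)) (np.int64(101), np.float64(3.05), np.float64(3.18))
```

```bash
python3 -m jog '[0,0,0.3,0,0,0,0,0,0,0,0,0,0,0,0,0,0,0,0,0,0,0,0,0,0,0,0,0,0,0,0,0,0,0,0,0]'|egrep 'time|pos|force|orient';python3 lift.py 17;python3 lift.py 18; python3 - <<'E'
from lift import *
print(lift('d18','d4','side'),lift('d17','d3','side'),lift('s18','s6','scene'),lift('s17','s7','scene'))
g=cv2.imread('pics/d18.png')[120:250,220:370];h=cv2.imread('pics/s18.png')[150:270,190:350]
cv2.imwrite('pics/c18.png',np.hstack([cv2.resize(g,(400,347)),cv2.resize(h,(400,347))]))
E
```

```text
time: 23.72
position: [538.1, -23.8, 18.6]
orientation: [[-0.982, 0.19, -0.012], [0.19, 0.982, 0.001], [0.012, -0.001, -1.0]]
wrist_force: [-14.6, 2.3, -1.5]
grasp_force: 59.9
(np.int64(212), np.float64(3.26), np.float64(3.14)) (np.int64(101), np.float64(3.64), np.float64(3.35))
(np.int64(212), np.float64(3.25), np.float64(3.16)) (np.int64(101), np.float64(3.24), np.float64(3.35))
(np.int64(261), np.float64(2.92), np.float64(2.76)) (np.int64(233), np.float64(2.94), np.float64(2.81)) (np.int64(149), np.float64(3.48), np.float64(3.22)) (np.int64(135), np.float64(3.27), np.float64(3.29))
```

View pics/c18.png

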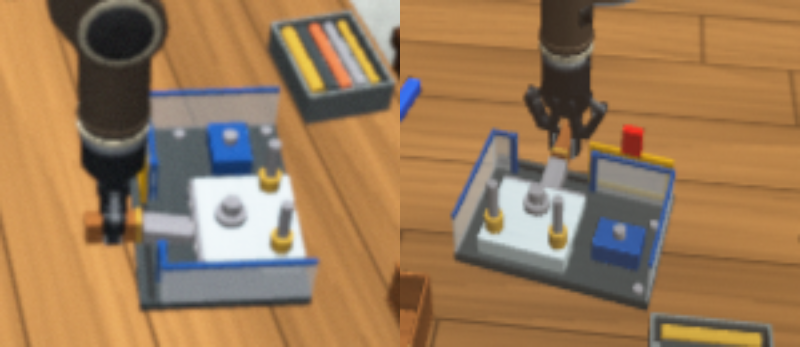

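The door is still open, with the tab at (632,140). The wedge sits under the lip at about (195,228), and the lift measures about 3.1 mm and is steady.

```bash
python3 -c "from workcell import manip;print(manip.sign_off())"
```

```text
the job is handed in; nothing more can be done
None
```

The job is handed in: the guard door is slid to its stop and left open, and the gripped wedge is under the lip, holding the plate up by about 3.1 mm as measured in the camera images.

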